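# Secure the blanked inlet of the fume extractor with a worm-drive band

## Robot

A 7-joint arm with a two-finger parallel gripper is mounted at the origin on a cart in front of the work surface, level with it; the furniture and walls round the work are solid. World frame = base frame: x ahead of the robot, y to its left, z up, the work surface at z = 0. Lengths are in m, angles in rad, forces in N, time in s.
With the tool pointing down it reaches from about 0.4 to 0.85 m from the base axis. Payload 10.4 kg.
Tool frame: the origin (TCP) lies at the very end of the fingers, on their centre line; the grasp point (between the pads) lies 19 mm behind it; z points along the fingers, y is the line along which they close (so a half turn about z gives the same grasp; the last joint's range is limited). The gripper opens to 87 mm and grips with 3 to 60 N. Pads are 19 mm wide; open, the fingers measure 117 mm over their backs; the gripper's body (75 mm by 190 mm) begins 51 mm behind the grasp point.
Start: joints at [1.175, 0.332, -0.065, 1.46, 0.022, 1.35, -0.088], TCP at [0.228, -0.582, 0.223] pointing down, gripper open.
Joint ranges: [-2.6, 2.6], [-0.5, 2.12], [-1.47, 1.34], [0.16, 2.42], [-1.27, 4.41], [0.06, 2.06], [-2.6, 2.6]. Speed limits (rad/s): [2.22, 2.22, 2.79, 2.79, 3.14, 3.14, 3.14].

## Interface

Orientations are given as a unit quaternion [x, y, z, w].
In Python, from bench import * gives the robot as it stands.
- The arm moves only by the tool step_arm, never from a script. Its arguments are lists of equal length, an entry for each row: "delta_pos": the shift along the world's x, y, z in units of 25 mm (1.0 is 25 mm), a list of three; "turn": the turn about the world's z in units of 0.12 rad (1.0 is 0.12 rad). In form: {"delta_pos": [[tx, ty, tz], ...], "turn": [turn, ...]}. A call has 1 to 12 rows; each row shifts and turns the commanded pose from where the row before left it; what a row does not reach is not made up. A row lasts 1/10 s, in which the tool goes at most 50 mm and 8.59 degrees, less where a joint would pass 70% of its speed; a pose out of reach is approached as far as the arm can. A call with a number of a shift or a turn outside -1 to 1 is refused whole. A call with a gripper value outside its range is refused whole. "grip" is the closure, from 0 (fully open) to 1 (shut), set as the call begins (left out, the last holds). The fingers move at their own pace and stop on an object; "newtons" is the grip in N (left out, the last holds). Time passes only in rows, so rows that do not move let the fingers close. It gives the time, the measured TCP pose, the force, the opening and the grip force at its end, in the units of the state.
- read_state(): the state, without advancing time (a new reading comes with each control period).
- camera(name): name is "scene" or "top" or "wrist"; returns a dict with "image" (420x560x3 uint8, red, green, blue), "z_map" (420x560 float32, m along the optical axis (not along the pixel's ray), 0 where there is no reading), "mtx" (3x3 intrinsics, pixels), "view" (4x4, takes a point from world to camera coordinates). Camera axes: x right, y up, looking along -z (the intrinsics and any distortion apply to the point x, -y, -z); pixel columns grow to the right and rows downward; lengths in m; the calibration is good to about 2 mm. The wrist camera is an equidistant fisheye: a pixel r from the principal point sees the ray r / f radians off the axis. A picture is of the moment at which its call begins.
- close_job(): hands the job in; it is judged then, once.
The state is a dict: "time": time; "joint_positions": joint angles; "joint_vel": joint speeds; "joint_torque": joint torques, N m; "ee_pos": TCP position; "eef_rot": TCP orientation; "ft_force": force on the tool from outside, world axes, zero at the start; "torque": the same for the moment, N m; "width": finger opening in m; "grip_force": force on a finger pad.
Only numpy, scipy, OpenCV 4.12 (cv2) and the standard library are available. Lean on these libraries where they do the work, as an engineer would, in place of code of your own. Each camera call takes 0.05 s, during which the arm holds its last target. There are 200 camera calls.

## Task

The spare inlet of the bench fume extractor has been blanked off: slide the worm-drive band clamp over the inlet's barbed end and home against the shoulder, its foot over the little ledge, and turn its wing screw clockwise until the band is snug all round the slotted sleeve, without crushing it. Then let go, and leave everything else on the bench where it stands.

Things in the scene. Friction and masses are not known exactly. Their poses are not given: they have to be found in the camera images.
- clamp: worm-drive band clamp, plain steel, loose, 0.25 kg: a round band 18 mm wide, 3 thick, with a worm housing (13 x 18 x 30) on its -x side. Origin: ring centre; y: ring axis; z: along the screw towards the wing. Stands on its foot, ring on edge, wing up, origin 28 mm over the bench. Bore 46 to 50 mm at the start; shrinks evenly, 1.4 mm of radius per rad of screw.
- wing (a point): middle of the clamp's wing, the screw's handle: a plate 36 mm wide (x), 10 thick (y: grip across this), 26 tall (z: screw axis, away from the housing). In the clamp's frame it lies at x -35, y 0, z 54 mm, on an 8 mm shaft. Turned clockwise, seen from the wing's top, it tightens: 2 to 4 rad in all, by how far it stands open. Self-locking: it stays where it is left.
- foot (a point): middle of the sole of the clamp's foot, a plate under the housing; axes as the clamp's. In the clamp's frame at x -30, y 0, z -28 mm; 24 mm long (x), 18 wide (y). Feel of the screw: 0.1 to 0.15 N m to turn it while the band is loose; once the band grips the sleeve all round the moment climbs fast, by about 0.1 for every 0.1 rad; 0.2 to 0.3 N m is snug, over 0.5 crushes the sleeve.
- extractor: bench fume extractor, a white housing 170 x 150 x 104 mm, fixed on the bench; origin: centre of its underside, z up. Its spare inlet is a grey pipe on the +y side, rising 33 degrees above level.
- inlet_shoulder (a point): centre of the inlet's shoulder face, against which the band goes home. y: the inlet's axis, outwards, rising 33 degrees; x: level; z: leans 33 degrees from vertical. Along y: 0 to 28 mm slotted sleeve, 40 mm across (the band's place); 28 to 32 mm the barb, 43 across; tapering to 32 across at the blanked end, y 45 mm. Home, the clamp's origin is at x 0, y 9, z 0, its axes parallel to these.
- ledge (a point): middle of the top of the ledge on which the clamp's foot goes; axes as the shoulder's. It juts from the shoulder plate on the inlet's -x side, 26 mm long (x), 21 mm out (y), its top at z -28.5 mm in the shoulder's frame, and keeps the loose band from swinging round the inlet.
- heatsink: finned heat sink, 40 x 60 x 24 mm, a bystander, to be left alone; origin: centre of its underside
- flux: small dropper bottle of flux, 30 mm wide, 78 tall mm, a bystander, to be left alone; origin: centre of its underside
- tape: roll of amber tape lying flat, 85 mm across, 12 high mm, a bystander, to be left alone; origin: centre of its underside
- pliers: long-nose pliers with blue grips, 169 x 51 x 12 mm, a bystander, to be left alone; origin: centre of its underside
- dish: shallow round steel parts dish, 139 mm across, 20 high mm, a bystander, to be left alone; origin: centre of its underside
- transformer: small mains transformer, 56 x 66 x 44 mm, a bystander, to be left alone; origin: centre of its underside
- tin: flat tin, 52 x 82 x 27 mm, a bystander, to be left alone; origin: centre of its underside
- board: small circuit board, 55 x 85 x 12 mm, a bystander, to be left alone; origin: centre of its underside

How it is judged:
By the outcome, as a careful person would: the job done as asked, in the order asked, and still so for the second after the job is handed in, with the robot touching nothing.
It also fails if it takes over 70 s, if anything falls off the work surface, if the arm or the gripper's body presses on something with over 40 N, if the wrist force passes 120 N, or if a joint passes its speed limit or range.

## Working session

There is one attempt and no reset: what is moved stays moved. The work goes in short steps, Python scripts to look and compute and a tool call to move; the robot and the scene stay as the last step left them, time stands still between calls to the robot, and variables do not carry over. Pictures are saved under pics/ and viewed, at most 10 in all, crops included, and the job is handed in when it is done.

Besides the shell and the picture viewer there is one more tool, called after "Call:" in YAML: its name, and indented under it one key for each argument. step_arm: Moves the arm, as the interface text tells. Shifts and turns lie within -1 to 1; 1 stands for 25 mm of shift or 0.12 rad of turn. Its arguments: {"type":"object","properties":{"delta_pos":{"type":"array"},"turn":{"type":"array"},"grip":{"type":"number"},"newtons":{"type":"number"}},"required":["delta_pos","turn"]}

```bash
ls; mkdir -p pics; python3 - <<'E'
from bench import *
import cv2,numpy as np
s=read_state();print({k:np.round(v,3) for k,v in s.items()})
for n in("scene","top"):
    c=camera(n);cv2.imwrite(f"pics/{n}0.png",c["image"][:,:,::-1]);np.savez(f"{n}0.npz",**c)
    print(n,c["mtx"].round(1).tolist(),c["view"].round(3).tolist())
E
```

```text
pics
{'time': np.float64(0.0), 'joint_positions': array([ 1.175,  0.333, -0.065,  1.461,  0.022,  1.35 , -0.089]), 'joint_vel': array([-0.002,  0.001, -0.   , -0.002, -0.001, -0.   , -0.   ]), 'joint_torque': array([-0.0000e+00, -6.2325e+01,  2.5000e-02, -3.8989e+01, -6.1000e-02,
        4.0000e-02,  0.0000e+00]), 'ee_pos': array([ 0.227, -0.582,  0.222]), 'eef_rot': array([ 0.983,  0.185, -0.   , -0.001]), 'ft_force': array([ 0.555,  0.101, -0.27 ]), 'torque': array([ 0.052, -0.064,  0.016]), 'grip_force': np.float64(0.0), 'width': np.float64(0.087)}
scene [[396.0, 0.0, 269.2], [0.0, 396.0, 204.1], [0.0, 0.0, 1.0]] [[-0.916, -0.402, 0.013, 0.536], [0.181, -0.383, 0.906, -0.19], [-0.359, 0.832, 0.423, -0.956], [0.0, 0.0, 0.0, 1.0]]
top [[481.5, 0.0, 286.5], [0.0, 481.5, 209.8], [0.0, 0.0, 1.0]] [[0.013, -1.0, -0.003, 0.042], [0.998, 0.013, 0.068, -0.609], [-0.068, -0.004, 0.998, -1.393], [0.0, 0.0, 0.0, 1.0]]
```

View pics/scene0.png

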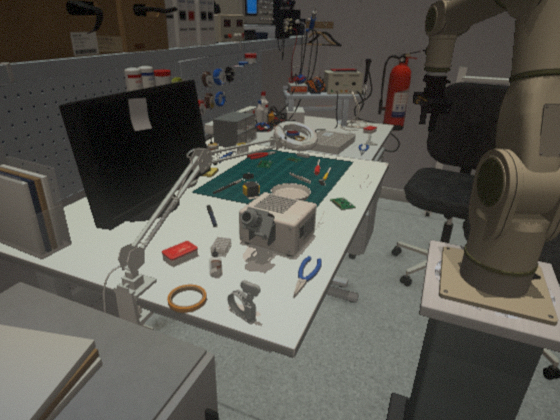

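View pics/top0.png

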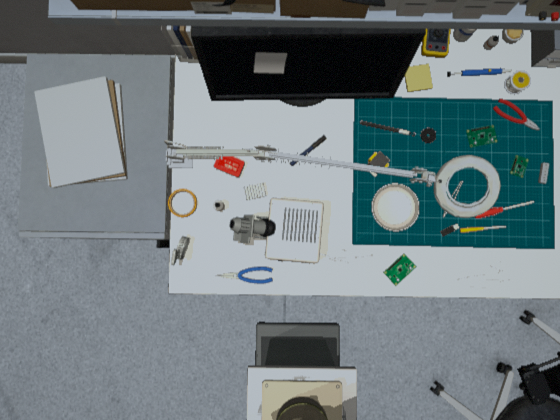

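The scene view shows the clamp at about (242,300), the extractor at (278,222) with its inlet facing us at (258,222). In the top view, the clamp is at (180,250), the extractor at (295,230), and the inlet at (250,229), which points to +y. Next I deproject these.

```bash
cat > h.py <<'E'
import numpy as np,cv2
def cloud(c):
    z=c["z_map"];v,u=np.mgrid[:z.shape[0],:z.shape[1]];K=c["mtx"]
    p=np.stack([(u-K[0,2])/K[0,0]*z,-(v-K[1,2])/K[1,1]*z,-z,np.ones_like(z)],-1)
    w=(p@np.linalg.inv(c["view"]).T)[...,:3];w[z<=0]=np.nan;return w
def crop(im,x,y,w,h,k,name): cv2.imwrite(f"pics/{name}.png",cv2.resize(im[y:y+h,x:x+w,::-1],None,fx=k,fy=k,interpolation=cv2.INTER_CUBIC))
E
python3 - <<'E'
from h import *
S=np.load("scene0.npz");T=np.load("top0.npz")
a=cv2.resize(S["image"][200:330,150:330],None,fx=4.4,fy=4.4,interpolation=2)[:560,:792]
cv2.imwrite("pics/c1.png",a[:,:,::-1])
crop(T["image"],165,180,170,110,4.6,"c2")
for n,c in(("T",T),("S",S)):
    w=cloud(c);
    m=(w[...,2]>.006)&(w[...,2]<.2)&(w[...,0]>.3)&(w[...,0]<.75)&(w[...,1]>-.15)&(w[...,1]<.4)
    nl,l,st,ce=cv2.connectedComponentsWithStats(m.astype(np.uint8))
    for i in range(1,nl):
        if st[i,4]>15: q=w[l==i];print(n,st[i].tolist(),q.min(0).round(3),q.max(0).round(3))
E
```

```text
T [170, 150, 77, 18, 429] [0.732 0.156 0.006] [0.75  0.399 0.199]
T [214, 161, 31, 16, 333] [0.706 0.176 0.006] [0.75  0.265 0.037]
T [341, 166, 23, 4, 41] [ 0.705 -0.148  0.188] [ 0.712 -0.09   0.199]
T [254, 182, 10, 10, 35] [0.663 0.119 0.006] [0.689 0.146 0.03 ]
T [244, 185, 13, 14, 74] [0.641 0.14  0.007] [0.681 0.176 0.03 ]
T [169, 188, 28, 30, 236] [0.584 0.317 0.006] [0.67  0.399 0.019]
T [229, 198, 95, 66, 4141] [ 0.453 -0.052  0.006] [0.642 0.219 0.163]
T [213, 200, 13, 11, 102] [0.604 0.232 0.006] [0.633 0.263 0.073]
T [171, 236, 18, 29, 250] [0.449 0.334 0.006] [0.527 0.369 0.102]
T [218, 266, 55, 17, 339] [0.395 0.089 0.006] [0.443 0.248 0.019]
S [237, 151, 19, 7, 51] [ 0.702 -0.149  0.185] [ 0.72  -0.048  0.2  ]
S [147, 178, 48, 64, 535] [0.73  0.148 0.106] [0.75  0.329 0.2  ]
S [239, 193, 78, 63, 3642] [ 0.456 -0.05   0.008] [0.636 0.204 0.16 ]
S [209, 237, 22, 40, 520] [0.602 0.113 0.006] [0.687 0.267 0.076]
S [168, 241, 30, 25, 416] [0.704 0.176 0.006] [0.75  0.269 0.029]
S [128, 247, 17, 26, 268] [0.745 0.343 0.053] [0.75  0.393 0.107]
S [294, 256, 28, 42, 343] [0.392 0.088 0.006] [0.44  0.258 0.014]
S [131, 275, 26, 21, 268] [0.729 0.331 0.006] [0.75  0.4   0.034]
S [228, 281, 33, 41, 698] [0.447 0.332 0.006] [0.528 0.373 0.097]
S [168, 285, 39, 26, 366] [0.584 0.317 0.006] [0.67  0.4   0.014]
```

View pics/c1.png

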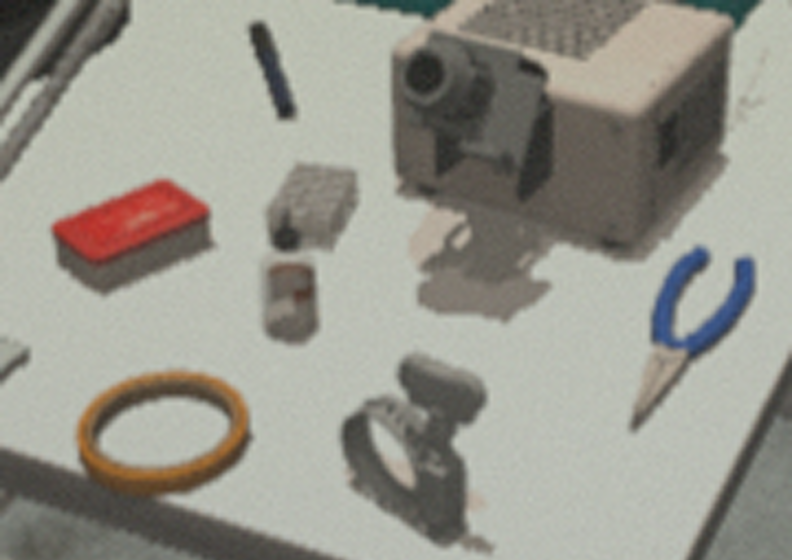

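View pics/c2.png

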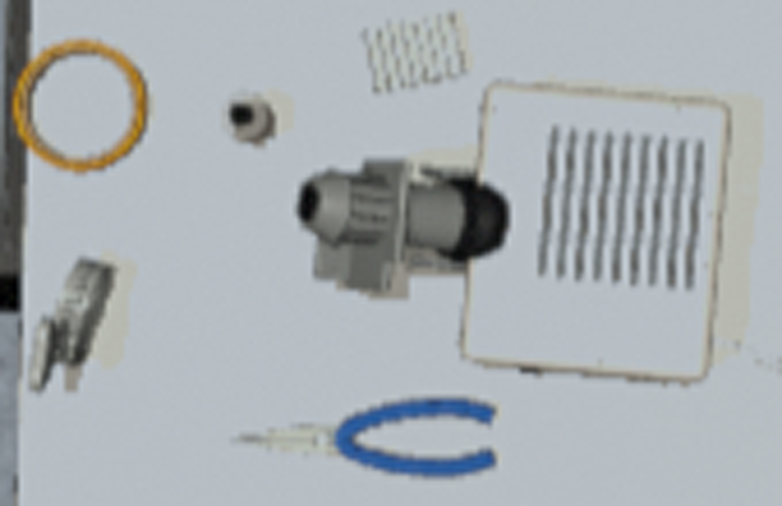

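```bash
python3 - <<'E'
from h import *
from scipy.optimize import least_squares
S=np.load("scene0.npz");T=np.load("top0.npz")
W={"T":cloud(T),"S":cloud(S)}
# extractor top face yaw
w=W["T"];m=(abs(w[...,2]-.104)<.006)&(w[...,0]>.42)&(w[...,0]<.68)&(w[...,1]>-.08)&(w[...,1]<.15)
q=w[m][:,:2];r=cv2.minAreaRect(q.astype(np.float32));print("ext",r,w[m][:,2].mean())
# clamp
P=[]
for n in W:
    w=W[n];m=(w[...,2]>.004)&(w[...,2]<.12)&(w[...,0]>.43)&(w[...,0]<.55)&(w[...,1]>.32)&(w[...,1]<.385)
    q=w[m];P.append(q)
    for lo,hi in((.004,.02),(.02,.04),(.04,.06),(.06,.075),(.075,.11)):
        k=q[(q[:,2]>lo)&(q[:,2]<hi)]
        if len(k)>4: print(n,lo,len(k),k.min(0).round(3),k.max(0).round(3),cv2.minAreaRect(k[:,:2].astype(np.float32)))
# inlet: slices along the axis
yaw=np.radians(-4.5);c,s=np.cos(yaw),np.sin(yaw);t=np.radians(33)
X=np.array([c,s,0]);Y=np.array([-s*np.cos(t),c*np.cos(t),np.sin(t)]);Z=np.cross(X,Y)
R=np.stack([X,Y,Z]);
for n in W:
    w=W[n];m=(w[...,2]>.04)&(w[...,2]<.18)&(w[...,0]>.48)&(w[...,0]<.6)&(w[...,1]>.10)&(w[...,1]<.23)
    q=w[m]@R.T
    for a in np.arange(.10,.26,.006):
        k=q[(q[:,1]>a)&(q[:,1]<a+.006)]
        if len(k)>5: print(n,round(a,3),len(k),k.min(0).round(3),k.max(0).round(3))
E
```

```text
ext ((0.5494531393051147, 0.0434337817132473), (0.18095603585243225, 0.16889411211013794), 85.56268310546875) 0.10378698039853432
T 0.004 90 [0.43  0.321 0.004] [0.545 0.385 0.019] ((0.4876408874988556, 0.35244202613830566), (0.0643138512969017, 0.11479314416646957), 89.62030029296875)
T 0.02 24 [0.461 0.334 0.023] [0.527 0.361 0.04 ] ((0.49497032165527344, 0.3526449203491211), (0.016596054658293724, 0.06751613318920135), 72.06193542480469)
T 0.04 114 [0.461 0.335 0.04 ] [0.524 0.362 0.059] ((0.4937589764595032, 0.3536369800567627), (0.01885593682527542, 0.0644257590174675), 72.1003646850586)
T 0.06 8 [0.462 0.354 0.06 ] [0.51  0.358 0.075] ((0.4858234226703644, 0.35496199131011963), (0.002397045260295272, 0.04785546287894249), 84.49353790283203)
T 0.075 75 [0.449 0.354 0.076] [0.49  0.369 0.102] ((0.46942466497421265, 0.36098042130470276), (0.012478109449148178, 0.04303589090704918), 80.38301086425781)
S 0.004 154 [0.46  0.332 0.004] [0.526 0.373 0.02 ] ((0.49295786023139954, 0.35301005840301514), (0.02111303061246872, 0.06771889328956604), 71.09922790527344)
S 0.02 135 [0.459 0.335
[... 1587 characters left out ...]
67 [ 0.47   0.154 -0.045] [ 0.569  0.16  -0.016]
S 0.16 72 [ 0.471  0.16  -0.051] [ 0.571  0.166 -0.009]
S 0.166 83 [ 0.471  0.166 -0.052] [0.57  0.172 0.005]
S 0.172 116 [ 0.47   0.172 -0.059] [0.572 0.178 0.013]
S 0.178 43 [ 0.497  0.178 -0.056] [0.573 0.184 0.013]
S 0.184 25 [ 0.512  0.184 -0.047] [0.572 0.19  0.016]
S 0.19 8 [ 0.512  0.19  -0.039] [ 0.572  0.193 -0.012]
S 0.226 58 [ 0.495  0.228 -0.043] [0.567 0.232 0.021]
S 0.232 312 [ 0.495  0.232 -0.045] [0.573 0.238 0.021]
S 0.238 24 [ 0.499  0.238 -0.046] [0.535 0.244 0.011]
S 0.244 31 [ 0.498  0.244 -0.046] [0.537 0.25  0.012]
S 0.25 38 [ 0.498  0.252 -0.041] [0.538 0.256 0.013]
S 0.256 16 [ 0.513  0.256 -0.041] [0.534 0.262 0.007]
```

```bash
cat >> h.py <<'E'
def frame(yawdeg,tilt=33.):
    c,s=np.cos(np.radians(yawdeg)),np.sin(np.radians(yawdeg));t=np.radians(tilt)
    X=np.array([c,s,0]);Y=np.array([-s*np.cos(t),c*np.cos(t),np.sin(t)]);return np.stack([X,Y,np.cross(X,Y)])
E
python3 - <<'E'
from h import *
from scipy.optimize import least_squares
R=frame(-4.45)
for n in("scene","top"):
    w=cloud(np.load(n+"0.npz"))
    m=(w[...,2]>.04)&(w[...,2]<.2)&(w[...,0]>.48)&(w[...,0]<.6)&(w[...,1]>.10)&(w[...,1]<.28)
    q=w[m]@R.T
    f=q[(q[:,1]>.228)&(q[:,1]<.241)&((abs(q[:,0]-.542)>.024)|(q[:,2]<-.028))]
    print(n,"face",len(f),np.median(f[:,1]),f.std(0), "tip",np.sort(q[:,1])[-12:].round(3))
    for lo,hi in((.241,.262),(.265,.270),(.272,.278)):
        k=q[(q[:,1]>lo)&(q[:,1]<hi)&(q[:,0]>.522)&(q[:,2]>-.02)]
        r=least_squares(lambda p:np.hypot(k[:,0]-p[0],k[:,2]-p[1])-p[2],[.542,-.003,.02],loss="soft_l1",f_scale=.001)
        r2=least_squares(lambda p:np.hypot(k[:,0]-p[0],k[:,2]-p[1])-.02,[.542,-.003],loss="soft_l1",f_scale=.001)
        print(lo,len(k),r.x.round(4),r2.x.round(4))
    l=q[(q[:,1]>.243)&(q[:,1]<.254)&(q[:,0]<.517)];print("ledge",len(l),np.median(l[:,2]),l.min(0),l.max(0))
    b=(w[...,2]>.078)&(w[...,2]<.11)&(w[...,0]>.43)&(w[...,0]<.52)&(w[...,1]>.32)&(w[...,1]<.39)
    k=w[b];u,s,v=np.linalg.svd(k[:,:2]-k[:,:2].mean(0));print("wing",k.mean(0),np.degrees(np.arctan2(v[0,1],v[0,0])),k.max(0))
E
```

```text
scene face 247 0.23351881893085216 [0.02062615 0.00195304 0.01639957] tip [0.281 0.281 0.281 0.282 0.282 0.282 0.282 0.282 0.283 0.283 0.283 0.283]
0.241 49 [ 0.5431 -0.0063  0.0197] [ 0.5435 -0.0063]
0.265 23 [ 0.5432 -0.0056  0.0197] [ 0.5435 -0.0058]
0.272 57 [ 0.5428 -0.0057  0.0155] [ 0.5473 -0.0086]
ledge 16 -0.039218873246785725 [ 0.49797919  0.24322162 -0.0462528 ] [ 0.51694639  0.25392973 -0.03510748]
wing [0.46699151 0.3646285  0.08865798] 174.68537847851806 [0.49134358 0.36978557 0.09736241]
top face 128 0.23421140833298087 [0.02649011 0.00212702 0.01794553] tip [0.281 0.281 0.281 0.281 0.281 0.281 0.281 0.281 0.282 0.282 0.283 0.283]
0.241 103 [ 0.5446 -0.0065  0.0199] [ 0.5446 -0.0066]
0.265 32 [ 0.5448 -0.0086  0.0213] [ 0.5447 -0.0069]
0.272 36 [ 0.5447 -0.0049  0.0164] [ 0.5446 -0.0092]
ledge 24 -0.035935173677394 [ 0.50076369  0.24323918 -0.03970315] [ 0.51542595  0.25311476 -0.03216814]
wing [0.4689235  0.36023548 0.09229917] 171.6459447818141 [0.49030832 0.36850192 0.1018705 ]
```

Call:
step_arm:
  delta_pos:
    - [1,1,0.2]
    - [1,1,0]
    - [1,1,0]
    - [1,1,0]
    - [1,1,0]
    - [1,1,0]
    - [1,1,0]
    - [1,1,0]
    - [1,1,0]
    - [0.64,1,0]
    - [0,1,0]
    - [0,1,0]
  turn: [0.4,0.4,0.4,0.4,0.4,0.4,0.4,0.4,0.4,0.4,0.4,0.4]
  grip: 0
  newtons: 15

```text
time: 1.3
ee_pos: [0.4689, -0.2806, 0.227]
eef_rot: [0.889, 0.458, -0.0, -0.0]
ft_force: [-1.0, 0.4, 0.7]
width: 0.0871
grip_force: 0.0
```

Call:
step_arm:
  delta_pos:
    - [0,1,0]
    - [0,1,0]
    - [0,1,0]
    - [0,1,0]
    - [0,1,0]
    - [0,1,0]
    - [0,1,0]
    - [0,1,0]
    - [0,1,0]
    - [0,1,0]
    - [0,1,0]
    - [0,1,0]
  turn: [0.4,0.4,0.4,0.4,0.4,0.4,0.4,0.4,0.4,0.4,0,0]

```text
time: 2.5
ee_pos: [0.4685, 0.02, 0.2276]
eef_rot: [0.755, 0.656, 0.0, 0.0]
ft_force: [0.1, -0.1, 0.3]
width: 0.087
grip_force: 0.0
```

Call:
step_arm:
  delta_pos:
    - [0,1,0]
    - [0,1,0]
    - [0,1,0]
    - [0,1,0]
    - [0,1,0]
    - [0,1,0]
    - [0,1,0]
    - [0,1,0]
    - [0,1,0]
    - [0,1,0]
    - [0,1,0]
    - [0,1,0]
  turn: [0,0,0,0,0,0,0,0,0,0,0,0]

```text
time: 3.7
ee_pos: [0.468, 0.3199, 0.2276]
eef_rot: [0.755, 0.656, 0.0, -0.0]
ft_force: [-0.3, 0.5, -0.7]
width: 0.0869
grip_force: 0.0
```

```bash
python3 - <<'E'
from bench import *
from h import *
c=camera("wrist");np.savez("w1.npz",**c);print(c["mtx"].round(1).tolist(),c["view"].round(3).tolist())
cv2.imwrite("pics/w1.png",c["image"][:,:,::-1])
c=camera("scene")
w=cloud(c);b=(w[...,2]>.082)&(w[...,2]<.11)&(w[...,0]>.43)&(w[...,0]<.52)&(w[...,1]>.32)&(w[...,1]<.39)
k=w[b];print(len(k),(k.min(0)+k.max(0))/2)
E
```

```text
[[325.2, 0.0, 283.2], [0.0, 325.2, 203.3], [0.0, 0.0, 1.0]] [[0.99, -0.139, -0.0, -0.419], [0.133, 0.946, -0.295, -0.328], [0.042, 0.292, 0.955, -0.509], [0.0, 0.0, 0.0, 1.0]]
153 [0.46763403 0.36258685 0.08967753]
```

View pics/w1.png

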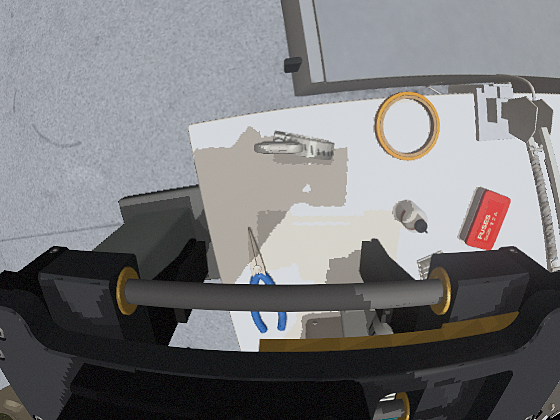

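The wrist view shows the clamp's wing at about (254–305, 147) with the ring to its right, up to (335,148), and the tape at (407,126). I'll get the wing from the fisheye depth.

```bash
cat >> h.py <<'E'
def fcloud(c):
    z=c["z_map"];v,u=np.mgrid[:z.shape[0],:z.shape[1]];K=c["mtx"]
    a=(u-K[0,2])/K[0,0];b=(v-K[1,2])/K[1,1];r=np.hypot(a,b)+1e-9;t=np.tan(np.minimum(r,1.5))/r
    p=np.stack([a*t*z,-b*t*z,-z,np.ones_like(z)],-1)
    w=(p@np.linalg.inv(c["view"]).T)[...,:3];w[z<=0]=np.nan;return w
E
python3 - <<'E'
from h import *
c=np.load("w1.npz");w=fcloud(c)
sel=np.zeros(w.shape[:2],bool);sel[115:175,240:350]=1
for lo,hi in((.085,.11),(.03,.058)):
    m=sel&(w[...,2]>lo)&(w[...,2]<hi);k=w[m];print(len(k),k.min(0).round(4),k.max(0).round(4),cv2.minAreaRect(k[:,:2].astype(np.float32)))
crop(c["image"],230,105,130,75,6,"w1c")
E
```

```text
539 [0.4472 0.3556 0.0851] [0.4929 0.3695 0.0963] ((0.4702480435371399, 0.3625940680503845), (0.010241425596177578, 0.04599130153656006), 81.53514099121094)
657 [0.4642 0.3358 0.03  ] [0.53   0.3721 0.0579] ((0.4955870509147644, 0.35416945815086365), (0.018005702644586563, 0.06745225191116333), 71.01303100585938)
```

View pics/w1c.png

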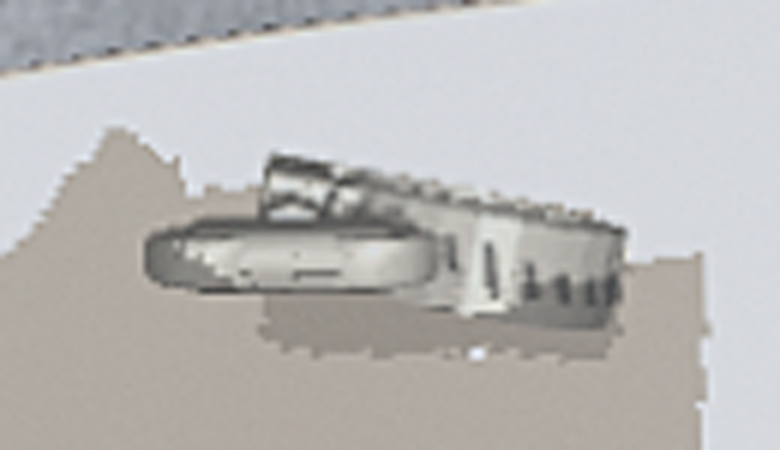

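The crop shows the wing's top plate from (145,260) to (435,260), about in line with the gripper's closing line, and the ring turned about 10° from it. I'll descend and grip the wing across its width, so the clamp can be pitched between the pads.

Call:
step_arm:
  delta_pos:
    - [0.08,0.86,0]
    - [0,0.85,-0.6]
    - [0,0,-1]
    - [0,0,-1]
    - [0,0,-1]
    - [0,0,-1]
    - [0,0,-1]
    - [0,0,-0.6]
    - [0,0,-0.2]
    - [0,0,0]
  turn: [0,0,0,0,0,0,0,0,0,0]

```text
time: 4.8
ee_pos: [0.4706, 0.3607, 0.0676]
eef_rot: [0.755, 0.655, -0.0, -0.0]
ft_force: [-0.8, -0.3, 0.7]
width: 0.0873
grip_force: 0.0
```

Call:
step_arm:
  delta_pos:
    - [0,0,0]
    - [0,0,0]
    - [0,0,0]
    - [0,0,0]
    - [0,0,0]
    - [0,0,0]
    - [0,0,0]
    - [0,0,0]
  turn: [0,0,0,0,0,0,0,0]
  grip: 1
  newtons: 15

```text
time: 5.6
ee_pos: [0.4706, 0.3606, 0.0675]
eef_rot: [0.755, 0.655, -0.0, 0.0]
ft_force: [-0.1, -0.7, 0.2]
width: 0.0362
grip_force: 15.0
```

Call:
step_arm:
  delta_pos:
    - [0,0,-0.06]
    - [-0.04,-0.29,-0.02]
    - [-0.05,-0.34,-0.01]
    - [-0.05,-0.34,-0.05]
    - [-0.04,-0.28,-0.06]
    - [-0.045,-0.33,-0.11]
    - [-0.035,-0.26,-0.12]
    - [0,0,0]
  turn: [0,0,0,0,0,0,0,0]

```text
time: 6.4
ee_pos: [0.4641, 0.3138, 0.0566]
eef_rot: [0.756, 0.655, -0.0, 0.0]
ft_force: [-1.6, -1.1, 3.1]
width: 0.0358
grip_force: 15.0
```

```bash
python3 - <<'E'
from bench import *
from h import *
s=read_state();print({k:np.round(s[k],3) for k in("ee_pos","ft_force","torque","width")})
c=camera("scene");np.savez("s2.npz",**c)
crop(c["image"],195,255,110,80,7,"s2")
E
```

```text
{'ee_pos': array([0.464, 0.314, 0.057]), 'ft_force': array([-1.558, -1.068,  3.084]), 'torque': array([-0.121,  0.103, -0.041]), 'width': np.float64(0.036)}
```

View pics/s2.png

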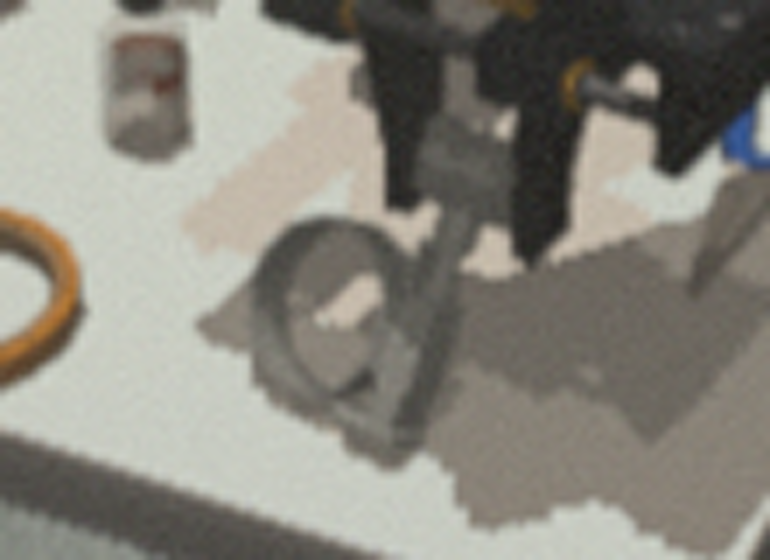

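The crop shows the clamp leaning the right way between the pads, with the wing at (460,150), the ring at (330,310) and the foot at (390,450). I'll tighten the hold, lift, align the yaw, then measure the tilt.

Call:
step_arm:
  delta_pos:
    - [0,0,0]
    - [0,0,0]
    - [0,0,0]
    - [0,0,0.3]
    - [0,0,0.7]
    - [0,0,1]
    - [0,0,1]
    - [0,0,1]
    - [0,0,1]
    - [0,0,0.7]
    - [0,0,0.5]
    - [0,0,0]
  turn: [0,0,0,0,0,0.3,0.4,0.4,0.4,0.4,0.2,0]
  newtons: 45

```text
time: 7.65
ee_pos: [0.4646, 0.3154, 0.2139]
eef_rot: [0.667, 0.745, 0.001, 0.0]
ft_force: [0.5, -0.1, -2.2]
width: 0.0356
grip_force: 45.0
```

```bash
cat > m.py <<'E'
from bench import *
from h import *
def look(tag):
    s=read_state();print(round(s["time"],2),{k:np.round(s[k],4).tolist() for k in("ee_pos","ft_force","torque","width")})
    c=camera("scene");np.savez(tag+".npz",**c);return s,c
E
python3 - <<'E'
from m import *
s,c=look("s3")
t=s["ee_pos"];w=cloud(c)
d=w-t
m=(d[...,2]<-.006)&(d[...,2]>-.13)&(abs(d[...,0]-.02)<.065)&(abs(d[...,1])<.09)
v,u=np.where(m);print(u.min(),u.max(),v.min(),v.max(),m.sum())
k=w[m];print(k.min(0).round(3),k.max(0).round(3))
crop(c["image"],max(u.min()-15,0),max(v.min()-40,0),100,80,7,"s3")
R=frame(-4.45);print("home wing",R.T@[.509,.2445,.0475],"shoulder",R.T@[.544,.2355,-.0065],"Y",R[1],"Z",R[2])
E
```

```text
7.65 {'ee_pos': [0.4646, 0.3154, 0.2139], 'ft_force': [0.4832, -0.084, -2.165], 'torque': [-0.0406, -0.0627, -0.0481], 'width': 0.0356}
228 263 225 255 492
[0.452 0.325 0.159] [0.522 0.368 0.208]
home wing [0.52136835 0.13915159 0.1730011 ] shoulder [0.55795913 0.15823253 0.12281113] Y [0.06507169 0.83614233 0.54463904] Z [-0.04225805 -0.54299718  0.83867057]
```

View pics/s3.png

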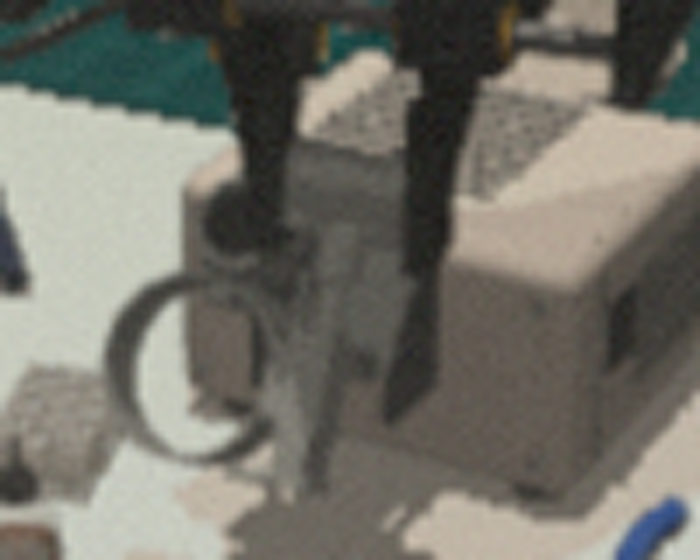

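The crop shows the ring at (195,370) still tilted, its housing at (310,370) and the foot at (310,470). I'll fit the front face plane for the tilt and the ring centre.

```bash
cat >> h.py <<'E'
def ring(w,t,R):
    """front-face plane normal and ring centre from points round the clamp hanging at TCP t"""
    d=w-t;m=(d[...,2]<-.004)&(d[...,2]>-.11)&(d[...,0]>-.03)&(d[...,0]<.08)&(d[...,1]>.0)&(d[...,1]<.075)
    k=w[m];g=np.random.default_rng(0);best=(0,)
    for _ in range(3000):
        p=k[g.choice(len(k),3,0)];n=np.cross(p[1]-p[0],p[2]-p[0]);L=np.linalg.norm(n)
        if L<2e-4: continue
        n/=L;n*=np.sign(n@R[1])
        if n@R[1]<.9: continue
        i=abs((k-p[0])@n)<.0012
        if i.sum()>best[0]: best=(i.sum(),i)
    q=k[best[1]];c0=q.mean(0);n=np.linalg.svd(q-c0)[2][2];n*=np.sign(n@R[1])
    return best[0],len(k),n,q,k
E
python3 - <<'E'
from h import *
c=np.load("s3.npz");t=np.array([.4646,.3154,.2139]);R=frame(-4.45);w=cloud(c)
N,M,n,q,k=ring(w,t,R);print(N,M,n,"elev",np.degrees(np.arcsin(n[2])),"yaw",np.degrees(np.arctan2(-n[0],n[1])))
l=q@R.T;print("face y",l[:,1].mean(),"x",l[:,0].min(),l[:,0].max(),"z",l[:,2].min(),l[:,2].max())
a=l[l[:,0]>np.dot(R[0],t)+.02];print(len(a))
from scipy.optimize import least_squares
r=least_squares(lambda p:np.hypot(a[:,0]-p[0],a[:,2]-p[1])-p[2],[a[:,0].max()-.027,a[:,2].mean(),.025],loss="soft_l1",f_scale=.001);print("centre",r.x)
print("TCP in R",R@t)
E
```

```text
167 509 [0.04052387 0.82786948 0.55945503] elev 34.01811795732636 yaw -2.802367852181501
face y 0.429086446162741 x 0.4239977553271347 0.49320366610644983 z -0.07955358818468695 -0.028394745193947725
25
centre [ 0.46677931 -0.0535278   0.02558945]
TCP in R [ 0.43872783  0.41044989 -0.01150276]
```

Call:
step_arm:
  delta_pos:
    - [0.335,-0.66,-0.124]
    - [0.335,-0.66,-0.124]
    - [0.335,-0.66,-0.124]
    - [0.335,-0.66,-0.124]
    - [0.335,-0.66,-0.124]
    - [0.335,-0.66,-0.124]
    - [0.335,-0.66,-0.124]
    - [0.335,-0.66,-0.124]
    - [0,0,0]
  turn: [0,0,0,0,0,0,0,0,0]

```text
time: 8.6
ee_pos: [0.5317, 0.1793, 0.1852]
eef_rot: [0.669, 0.743, -0.001, -0.0]
ft_force: [-1.3, -0.4, -2.2]
width: 0.0352
grip_force: 45.0
```

```bash
python3 - <<'E'
from m import *
from scipy.optimize import least_squares
s,c=look("s4");t=s["ee_pos"];R=frame(-4.45);w=cloud(c)
N,M,n,q,k=ring(w,t,R);print(N,M,n,"elev",np.degrees(np.arcsin(n[2])),"yaw",np.degrees(np.arctan2(-n[0],n[1])))
l=q@R.T;print("face y",l[:,1].mean(),"x",l[:,0].min(),l[:,0].max(),"z",l[:,2].min(),l[:,2].max(),"TCP",R@t)
cv2.imwrite("pics/s4.png",cv2.resize(c["image"][175:265,210:320,::-1],None,fx=7,fy=6.6,interpolation=2))
E
```

```text
8.6 {'ee_pos': [0.5317, 0.1793, 0.1852], 'ft_force': [-1.3108, -0.4112, -2.1985], 'torque': [-0.092, -0.1484, -0.0258], 'width': 0.0352}
108 525 [0.13977717 0.81154773 0.56732057] elev 34.563591375443785 yaw -9.772475208701318
face y 0.303180487945324 x 0.501787801427848 0.5697472743674333 z -0.031709479722991096 0.01930695264081375 TCP [0.51617688 0.28538741 0.03545224]
```

View pics/s4.png

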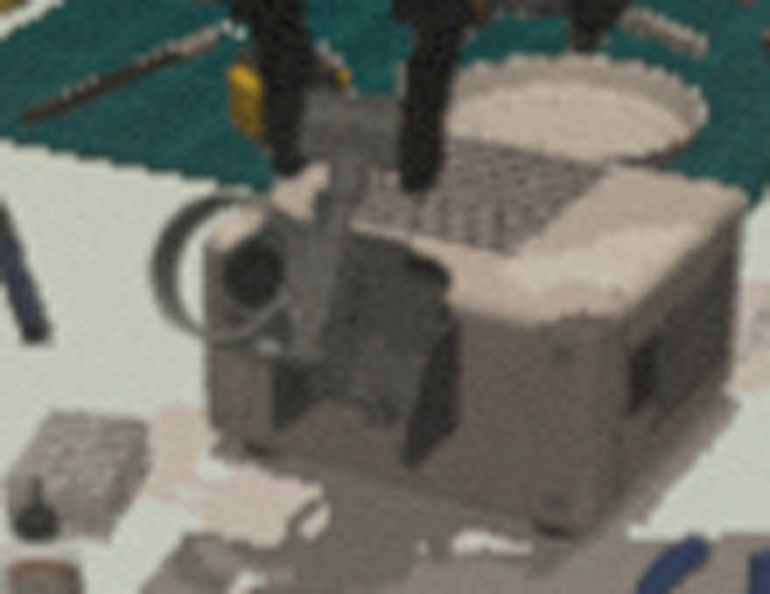

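The ring (centre near (222,268)) stands in front of the pipe end (250,275), offset as parallax predicts. I'll feed it in along the axis and watch the force.

Call:
step_arm:
  delta_pos:
    - [-0.013,-0.167,-0.109]
    - [-0.013,-0.167,-0.109]
    - [-0.013,-0.167,-0.109]
    - [-0.013,-0.167,-0.109]
    - [0,0,0]
  turn: [0,0,0,0,0]

```text
time: 9.15
ee_pos: [0.5297, 0.1651, 0.1756]
eef_rot: [0.667, 0.745, -0.0, 0.0]
ft_force: [1.1, -1.1, -1.9]
width: 0.0352
grip_force: 45.0
```

Call:
step_arm:
  delta_pos:
    - [-0.013,-0.167,-0.109]
    - [-0.013,-0.167,-0.109]
    - [0,0,0]
  turn: [0,0,0]

```text
time: 9.45
ee_pos: [0.5291, 0.1567, 0.1702]
eef_rot: [0.667, 0.745, -0.0, 0.0]
ft_force: [-0.4, -0.1, -2.6]
width: 0.0354
grip_force: 45.0
```

Call:
step_arm:
  delta_pos:
    - [-0.013,-0.167,-0.109]
    - [-0.013,-0.167,-0.109]
    - [0,0,0]
  turn: [0,0,0]

```text
time: 9.75
ee_pos: [0.5285, 0.1483, 0.1647]
eef_rot: [0.668, 0.745, -0.0, 0.0]
ft_force: [0.6, 0.5, -2.6]
width: 0.0356
grip_force: 45.0
```

Call:
step_arm:
  delta_pos:
    - [-0.013,-0.167,-0.109]
    - [-0.013,-0.167,-0.109]
    - [0,0,0]
  turn: [0,0,0]

```text
time: 10.05
ee_pos: [0.5278, 0.14, 0.1593]
eef_rot: [0.667, 0.745, -0.0, -0.0]
ft_force: [-0.0, 0.8, -1.4]
width: 0.0357
grip_force: 45.0
```

Call:
step_arm:
  delta_pos:
    - [-0.006,-0.08,-0.052]
    - [-0.003,-0.05,-0.03]
    - [0,0,0]
  turn: [0,0,0]

```text
time: 10.35
ee_pos: [0.5277, 0.1375, 0.1576]
eef_rot: [0.667, 0.745, -0.0, 0.0]
ft_force: [0.8, -0.7, -1.9]
width: 0.035
grip_force: 45.0
```

```bash
python3 - <<'E'
from m import *
s,c=look("s5");t=s["ee_pos"];R=frame(-4.45);w=cloud(c)
N,M,n,q,k=ring(w,t,R);print(N,M,n,"elev",np.degrees(np.arcsin(n[2])),"yaw",np.degrees(np.arctan2(-n[0],n[1])))
l=q@R.T;print("face y",l[:,1].mean(),"x",l[:,0].min(),l[:,0].max(),"z",l[:,2].min(),l[:,2].max(),"TCP",R@t)
cv2.imwrite("pics/s5.png",cv2.resize(c["image"][175:265,210:320,::-1],None,fx=7,fy=6.6,interpolation=2))
E
```

```text
10.35 {'ee_pos': [0.5277, 0.1375, 0.1576], 'ft_force': [0.8274, -0.6745, -1.8684], 'torque': [-0.0819, -0.0659, -0.0252], 'width': 0.035}
110 691 [0.10816488 0.82849629 0.54944904] elev 33.32922326838834 yaw -7.438217920875069
face y 0.2530593280629074 x 0.5005234234325551 0.565519414523189 z -0.040576688016425964 0.01863561547660265 TCP [0.51542206 0.23515983 0.03525643]
```

View pics/s5.png

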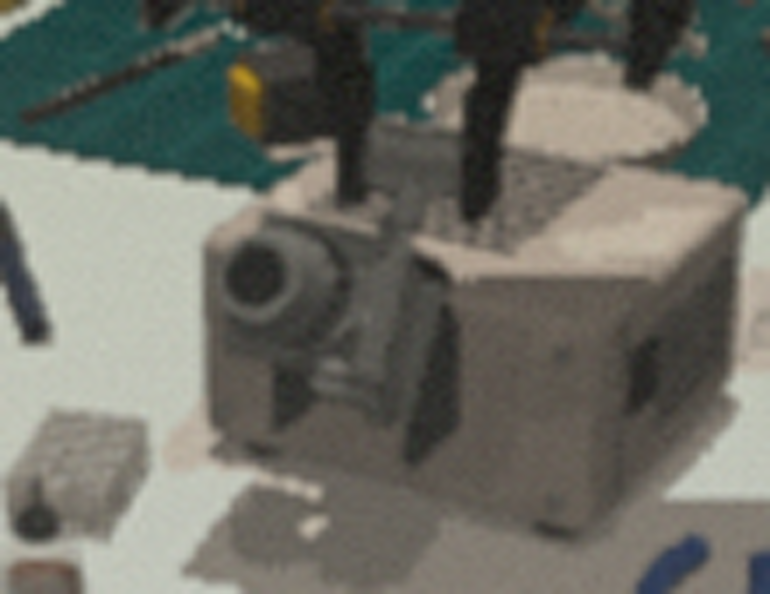

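The ring is seated over the barb on the sleeve: pipe end at (255,277), clamp housing at (385,330), foot at (390,395) above the ledge. I'll push lightly for shoulder contact.

Call:
step_arm:
  delta_pos:
    - [-0.003,-0.05,-0.03]
    - [0,0,0]
  turn: [0,0]

```text
time: 10.6
ee_pos: [0.5276, 0.1363, 0.1569]
eef_rot: [0.667, 0.745, -0.0, 0.0]
ft_force: [0.5, -0.3, -2.9]
width: 0.0353
grip_force: 45.0
```

Call:
step_arm:
  delta_pos:
    - [-0.003,-0.05,-0.03]
    - [0,0,0]
  turn: [0,0]

```text
time: 10.8
ee_pos: [0.5276, 0.1355, 0.1564]
eef_rot: [0.667, 0.745, 0.0, -0.0]
ft_force: [0.4, 1.8, -1.2]
width: 0.0354
grip_force: 45.0
```

Call:
step_arm:
  delta_pos:
    - [-0.003,-0.05,-0.03]
    - [0,0,0]
  turn: [0,0]

```text
time: 11.0
ee_pos: [0.5277, 0.135, 0.1561]
eef_rot: [0.667, 0.745, 0.001, -0.0]
ft_force: [-0.3, 3.7, 2.6]
width: 0.0353
grip_force: 45.0
```

Call:
step_arm:
  delta_pos:
    - [0,0,0]
    - [0,0,0]
    - [0,0,0]
  turn: [-0.4,-0.4,0]

```text
time: 11.3
ee_pos: [0.5271, 0.1352, 0.1556]
eef_rot: [0.702, 0.712, 0.001, -0.0]
ft_force: [-0.8, 4.7, 1.1]
width: 0.0353
grip_force: 45.0
```

```bash
python3 - <<'E'
from m import *
s,c=look("s6")
E
```

```text
11.3 {'ee_pos': [0.5271, 0.1352, 0.1556], 'ft_force': [-0.7895, 4.6813, 1.0713], 'torque': [1.2883, 0.1384, 0.0809], 'width': 0.0353}
```

Call:
step_arm:
  delta_pos:
    - [0,0,0]
    - [0,0,0]
    - [0,0,0]
    - [0,0,0]
    - [0,0,0]
    - [0,0,0]
  turn: [-0.4,-0.4,-0.4,-0.4,-0.4,0]

```text
time: 11.95
ee_pos: [0.523, 0.1365, 0.1541]
eef_rot: [0.781, 0.624, -0.003, -0.003]
ft_force: [-14.4, 8.0, 1.3]
width: 0.0355
grip_force: 45.0
```

```bash
python3 - <<'E'
from m import *
s,c=look("s7")
t=s["ee_pos"];R=frame(-4.45);w=cloud(c)
N,M,n,q,k=ring(w,t,R);print(N,M,n,"elev",np.degrees(np.arcsin(n[2])),"yaw",np.degrees(np.arctan2(-n[0],n[1])))
l=q@R.T;print("face y",l[:,1].mean(),"x",l[:,0].min(),l[:,0].max(),"z",l[:,2].min(),l[:,2].max())
cv2.imwrite("pics/s7.png",cv2.resize(c["image"][175:265,210:320,::-1],None,fx=7,fy=6.6,interpolation=2))
E
```

```text
11.95 {'ee_pos': [0.523, 0.1365, 0.1541], 'ft_force': [-14.4155, 7.956, 1.286], 'torque': [1.9318, 3.9152, 0.6575], 'width': 0.0355}
95 661 [0.08109271 0.8471283  0.52516436] elev 31.679308812007225 yaw -5.4680684368696655
face y 0.2522892943239133 x 0.49881053830960964 0.5712857420181554 z -0.03993651379535888 0.012749115357101135
```

View pics/s7.png

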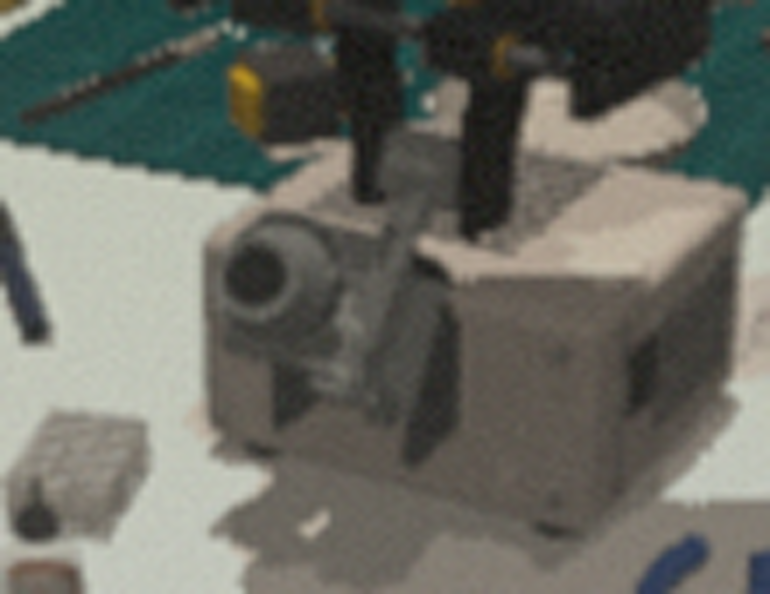

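The view shows the clamp seated, wing at (420,160), housing (395,320). Holding the wing rigidly by a level tool fights the tilted screw (the side force is rising), so I'll release. Next I'll drive the wing with the fingers loosely straddling its thickness.

Call:
step_arm:
  delta_pos:
    - [0,0,0]
    - [0,0,0]
    - [0,0,0]
    - [0,0,0.3]
    - [0,-0.14,0.8]
    - [0,0,0.8]
    - [0,0,0]
  turn: [0,0,0,0,0,0,0]
  grip: 0.35
  newtons: 30

```text
time: 12.7
ee_pos: [0.529, 0.1306, 0.2061]
eef_rot: [0.783, 0.623, 0.002, 0.001]
ft_force: [-0.0, -0.3, 0.0]
width: 0.0564
grip_force: 0.0
```

```bash
python3 - <<'E'
from m import *
s,c=look("s8");print(s["joint_positions"].round(3))
R=frame(-4.45);w=cloud(c)
C=R.T@np.array([.544,.2445,-.0065])
l=w@R.T-np.array([.544,.2445,-.0065])
m=(l[...,2]>.036)&(l[...,2]<.072)&(l[...,0]>-.062)&(l[...,0]<-.008)&(abs(l[...,1])<.025)
k=l[m];print("wing scene",len(k),k.min(0).round(4),k.max(0).round(4),cv2.minAreaRect((k[:,:2]*1000).astype(np.float32)))
c=camera("wrist");np.savez("w8.npz",**c);w=fcloud(c);l=w@R.T-np.array([.544,.2445,-.0065])
m=(l[...,2]>.036)&(l[...,2]<.072)&(l[...,0]>-.062)&(l[...,0]<-.008)&(abs(l[...,1])<.025)
k=l[m]
if len(k)>5: print("wing wrist",len(k),k.min(0).round(4),k.max(0).round(4),cv2.minAreaRect((k[:,:2]*1000).astype(np.float32)))
m=(l[...,2]>-.035)&(l[...,2]<.03)&(l[...,0]>-.05)&(l[...,0]<.03)&(l[...,1]>-.012)&(l[...,1]<.03);k=l[m];print("clamp y",len(k),np.percentile(k[:,1],[5,25,50,75,95]).round(4) if len(k) else "")
E
```

```text
12.7 {'ee_pos': [0.529, 0.1306, 0.2061], 'ft_force': [-0.0462, -0.3176, 0.0031], 'torque': [-0.006, -0.1104, -0.0356], 'width': 0.0564}
[ 0.376  0.253 -0.81   1.668  0.191  1.297 -0.696]
wing scene 173 [-0.0529 -0.0056  0.0362] [-0.0083  0.0079  0.0671] ((-30.597652435302734, 1.311234474182129), (44.29543685913086, 13.304693222045898), 2.8271443843841553)
wing wrist 2492 [-0.0522 -0.0075  0.0361] [-0.008   0.0058  0.0674] ((-29.672208786010742, -0.23941516876220703), (12.328001976013184, 44.30966567993164), 81.56656646728516)
clamp y 6067 [-0.0109 -0.0062  0.0059  0.0103  0.0267]
```

Call:
step_arm:
  delta_pos:
    - [-0.24,0.05,0]
    - [0,0,0]
    - [0,0,0]
    - [0,0,0]
  turn: [1,1,1,1]

```text
time: 13.2
ee_pos: [0.5211, 0.1314, 0.2021]
eef_rot: [0.61, 0.792, -0.0, -0.0]
ft_force: [0.6, -0.2, 0.1]
width: 0.0566
grip_force: 0.0
```

```bash
python3 - <<'E'
from bench import *
print(read_state()["joint_positions"].round(3),read_state()["ee_pos"].round(4))
E
```

```text
[ 0.432  0.258 -0.879  1.685  0.205  1.296 -0.228] [0.5211 0.1314 0.2021]
```

Call:
step_arm:
  delta_pos:
    - [0.05,0.02,0]
    - [0,0,0]
    - [0,0,0]
    - [0,0,0]
    - [0,0,0]
    - [0,0,0]
    - [0,0,0]
    - [0,0,0]
    - [0,0,0]
    - [0,0,-0.4]
    - [0,0,-0.84]
    - [0,0,0]
  turn: [1,1,1,1,1,1,1,1,1,0.1,0,0]
  grip: 0.66
  newtons: 60

```text
time: 14.4
ee_pos: [0.5212, 0.1315, 0.169]
eef_rot: [0.114, 0.994, -0.0, -0.002]
ft_force: [0.4, -0.7, 0.3]
width: 0.0296
grip_force: 0.0
```

Call:
step_arm:
  delta_pos:
    - [0,0,0]
    - [0,0,0]
    - [0,0,0]
    - [0,0,0]
  turn: [0,0,0,0]
  grip: 0.8
  newtons: 60

```text
time: 14.8
ee_pos: [0.523, 0.1326, 0.1726]
eef_rot: [0.112, 0.994, 0.0, 0.0]
ft_force: [0.9, 1.5, -0.3]
width: 0.0178
grip_force: 0.5
```

```bash
python3 - <<'E'
from m import *
s,c=look("s9");print(s["joint_positions"].round(3))
cv2.imwrite("pics/s9.png",cv2.resize(c["image"][175:265,210:320,::-1],None,fx=7,fy=6.6,interpolation=2))
E
```

```text
14.8 {'ee_pos': [0.523, 0.1326, 0.1726], 'ft_force': [0.8885, 1.4529, -0.2757], 'torque': [0.3368, -0.1878, 0.0111], 'width': 0.0178}
[ 0.543  0.343 -1.036  1.715  0.309  1.26   0.782]
```

View pics/s9.png

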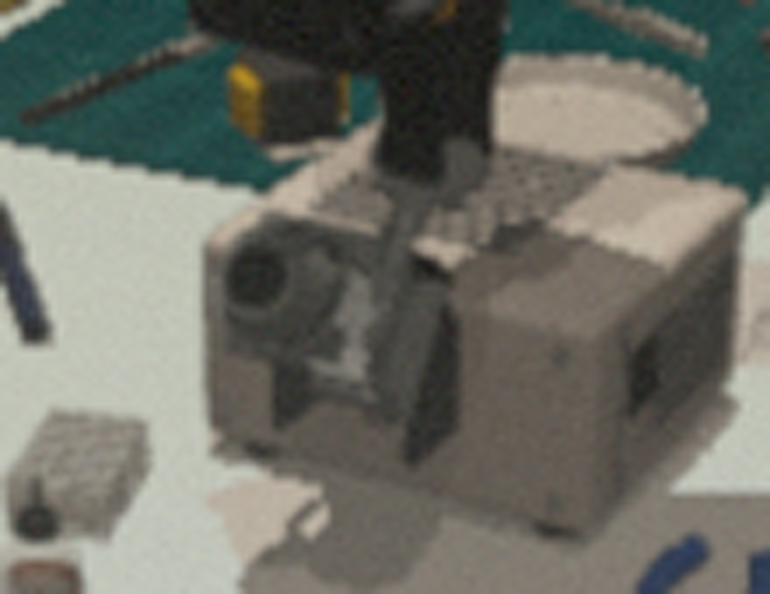

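That makes 12 pictures viewed, which is over the limit of 10. I'll use numbers only from here. This one shows the fingers straddling the wing at (440,165) with the clamp seated. Now I'll turn clockwise.

Call:
step_arm:
  delta_pos:
    - [0,0,0]
    - [0,0,0]
    - [0,0,0]
    - [0,0,0]
    - [0,0,0]
    - [0,0,0]
  turn: [-0.7,-0.7,-0.7,-0.7,-0.7,0]

```text
time: 15.45
ee_pos: [0.5233, 0.132, 0.1731]
eef_rot: [0.318, 0.948, -0.0, 0.001]
ft_force: [-1.9, -2.2, 7.7]
width: 0.0177
grip_force: 7.5
```

```bash
cat >> m.py <<'E'
R=frame(-4.45);H=np.array([.544,.2445,-.0065])
def wing(tag,cams=("scene",)):
    s,c=look(tag)
    for n in cams:
        if n!="scene": c=camera(n)
        l=(fcloud(c) if n=="wrist" else cloud(c))@R.T-H
        col=c["image"].astype(int).max(-1)
        m=(l[...,2]>.042)&(l[...,2]<.07)&(np.hypot(l[...,0]+.034,l[...,1])<.024)&(col>50)
        k=l[m]*1000
        if len(k)>10:print(n,len(k),k.min(0).round(1),k.max(0).round(1),np.array(cv2.minAreaRect(k[:,:2].astype(np.float32))[0]).round(1),cv2.minAreaRect(k[:,:2].astype(np.float32))[1:])
        f=(abs(l[...,1]-.009)<.004)&(l[...,2]>-.028)&(l[...,2]<.02)&(l[...,0]>-.045)&(l[...,0]<-.027);k=l[f]*1000
        if len(k)>10:print(" housing face y",len(k),np.median(k[:,1]).round(2))
    return s
E
python3 - <<'E'
from m import *
wing("t1",("scene","top"))
E
```

```text
15.45 {'ee_pos': [0.5233, 0.132, 0.1731], 'ft_force': [-1.932, -2.2137, 7.6934], 'torque': [-0.3172, 0.1026, 0.1911], 'width': 0.0177}
scene 123 [-55.1 -13.4  42.5] [-12.2  18.9  69.3] [-35.2   2.4] ((39.34592056274414, 31.833784103393555), 15.417750358581543)
 housing face y 85 9.2
```

Call:
step_arm:
  delta_pos:
    - [0,0,0]
    - [0,0,0]
    - [0,0,0]
    - [0,0,0]
    - [0,0,0]
    - [0,0,0]
    - [0,0,0]
  turn: [-0.8,-0.8,-0.8,-0.8,-0.8,-0.8,0]

```text
time: 16.25
ee_pos: [0.523, 0.1319, 0.1728]
eef_rot: [0.575, 0.818, -0.0, 0.001]
ft_force: [-1.6, -1.7, 5.6]
width: 0.0177
grip_force: 5.9
```

```bash
python3 - <<'E'
from m import *
s=wing("t2");print(s["joint_positions"].round(2))
E
```

```text
16.25 {'ee_pos': [0.523, 0.1319, 0.1728], 'ft_force': [-1.5747, -1.6803, 5.5743], 'torque': [-0.2868, 0.2319, 0.1526], 'width': 0.0177}
scene 95 [-54.7 -14.8  42.2] [-18.2  16.3  69. ] [-36.4   0.7] ((30.898256301879883, 36.68729019165039), 89.6187973022461)
 housing face y 94 8.92
[ 0.42  0.29 -0.87  1.72  0.23  1.24 -0.16]
```

Call:
step_arm:
  delta_pos:
    - [0,0,0]
    - [0,0,0]
    - [0,0,0]
    - [0,0,0]
    - [0,0,0]
    - [0,0,0]
    - [0,0,0]
  turn: [-0.8,-0.8,-0.8,-0.8,-0.8,-0.8,0]

```text
time: 17.0
ee_pos: [0.5228, 0.1324, 0.1725]
eef_rot: [0.783, 0.622, 0.0, 0.0]
ft_force: [-1.0, 0.5, 1.2]
width: 0.0175
grip_force: 3.6
```

```bash
python3 - <<'E'
from m import *
s=wing("t3");print(s["joint_positions"].round(2))
E
```

```text
17.0 {'ee_pos': [0.5228, 0.1324, 0.1725], 'ft_force': [-0.9596, 0.5303, 1.1757], 'torque': [0.1478, 0.0479, 0.1002], 'width': 0.0175}
scene 77 [-52.2 -17.5  42.1] [-14.8  22.3  69.9] [-34.3  -0.4] ((37.497955322265625, 35.19867706298828), 62.691322326660156)
 housing face y 96 9.28
[ 0.35  0.27 -0.78  1.72  0.2   1.23 -0.71]
```

Call:
step_arm:
  delta_pos:
    - [0,0,0]
    - [0,0,0]
    - [0,0,0]
    - [0,0,0]
    - [0,0,0]
  turn: [-0.8,-0.8,-0.8,-0.6,0]

```text
time: 17.55
ee_pos: [0.5225, 0.1324, 0.1721]
eef_rot: [0.881, 0.474, -0.0, -0.0]
ft_force: [-2.4, 1.2, 2.7]
width: 0.0175
grip_force: 5.5
```

```bash
python3 - <<'E'
from m import *
wing("t4")
E
```

```text
17.55 {'ee_pos': [0.5225, 0.1324, 0.1721], 'ft_force': [-2.4364, 1.2412, 2.7097], 'torque': [0.2711, 0.4361, 0.1072], 'width': 0.0175}
scene 96 [-54.9 -22.2  42.1] [-13.5  23.   68.6] [-33.7  -1.2] ((37.70359802246094, 34.42509460449219), 43.83160400390625)
 housing face y 98 8.88
```

Call:
step_arm:
  delta_pos:
    - [0,0,0]
    - [0,0,0]
    - [0,0,0]
    - [0,0,0]
    - [0,0,0]
  turn: [-0.6,-0.6,-0.4,0,0]

```text
time: 18.1
ee_pos: [0.5223, 0.1322, 0.1721]
eef_rot: [0.922, 0.388, -0.0, 0.0]
ft_force: [-2.6, 0.2, 5.8]
width: 0.0177
grip_force: 7.7
```

```bash
python3 - <<'E'
from m import *
wing("t5")
E
```

```text
18.1 {'ee_pos': [0.5223, 0.1322, 0.1721], 'ft_force': [-2.6162, 0.1774, 5.8168], 'torque': [0.1817, 0.8808, 0.2067], 'width': 0.0177}
scene 96 [-54.5 -22.2  42. ] [-15.4  20.3  69.3] [-34.9   0.4] ((36.007389068603516, 30.853178024291992), 31.432302474975586)
 housing face y 96 9.03
```

Call:
step_arm:
  delta_pos:
    - [0,0,0]
    - [0,0,0]
    - [0,0,0]
  turn: [-0.5,-0.4,0]

```text
time: 18.45
ee_pos: [0.5222, 0.1322, 0.1723]
eef_rot: [0.942, 0.337, -0.0, 0.0]
ft_force: [-5.3, -0.1, 7.4]
width: 0.0176
grip_force: 8.5
```

```bash
python3 - <<'E'
from m import *
wing("t6")
E
```

```text
18.45 {'ee_pos': [0.5222, 0.1322, 0.1723], 'ft_force': [-5.3424, -0.1122, 7.3887], 'torque': [0.0889, 1.2232, 0.146], 'width': 0.0176}
scene 102 [-55.4 -20.2  42.3] [-20.8  20.4  68.3] [-42.8   5.1] ((44.54604721069336, 24.638442993164062), 56.10071563720703)
 housing face y 105 8.7
```

Call:
step_arm:
  delta_pos:
    - [0,0,0]
    - [0,0,0]
    - [0,0,0]
  turn: [-0.5,-0.4,0]

```text
time: 18.8
ee_pos: [0.5221, 0.1322, 0.1724]
eef_rot: [0.958, 0.286, -0.001, 0.0]
ft_force: [-6.7, 0.2, 7.8]
width: 0.0174
grip_force: 9.1
```

```bash
python3 - <<'E'
from m import *
wing("t7")
E
```

```text
18.8 {'ee_pos': [0.5221, 0.1322, 0.1724], 'ft_force': [-6.739, 0.1698, 7.8056], 'torque': [0.0127, 1.4185, 0.1758], 'width': 0.0174}
scene 106 [-54.  -18.6  42.3] [-18.5  20.6  69.8] [-41.7   5.6] ((44.070125579833984, 25.25018882751465), 52.31645584106445)
 housing face y 98 8.78
```

Call:
step_arm:
  delta_pos:
    - [-0.04,0,0]
    - [0,0,0]
    - [0,0,0]
    - [0,0,0]
  turn: [-0.5,-0.5,-0.4,0]

```text
time: 19.25
ee_pos: [0.5211, 0.1322, 0.1723]
eef_rot: [0.979, 0.204, -0.001, 0.0]
ft_force: [-5.9, -0.8, 8.1]
width: 0.0176
grip_force: 9.2
```

```bash
python3 - <<'E'
from m import *
wing("t8")
E
```

```text
19.25 {'ee_pos': [0.5211, 0.1322, 0.1723], 'ft_force': [-5.9026, -0.8129, 8.1164], 'torque': [0.0719, 1.3714, 0.2015], 'width': 0.0176}
scene 116 [-52.8 -16.4  42.1] [-16.5  14.8  69. ] [-34.   -0.2] ((36.15526580810547, 30.445159912109375), 3.0312304496765137)
 housing face y 99 8.85
```

Call:
step_arm:
  delta_pos:
    - [0,0,0]
    - [0,0,0]
    - [0,0,0]
    - [0,0,0]
  turn: [-0.5,-0.5,-0.2,0]

```text
time: 19.7
ee_pos: [0.5209, 0.1321, 0.1724]
eef_rot: [0.991, 0.134, -0.001, 0.0]
ft_force: [-7.9, -0.2, 9.3]
width: 0.0176
grip_force: 9.9
```

```bash
python3 - <<'E'
from m import *
s=wing("t9");print(s["joint_positions"].round(2))
E
```

```text
19.7 {'ee_pos': [0.5209, 0.1321, 0.1724], 'ft_force': [-7.9327, -0.239, 9.3023], 'torque': [-0.0343, 1.7209, 0.1717], 'width': 0.0176}
scene 116 [-52.3 -15.2  42. ] [-15.9  13.8  67.7] [-36.8   2.3] ((44.99360656738281, 17.746685028076172), 32.71941375732422)
 housing face y 97 8.7
[ 0.23  0.24 -0.64  1.73  0.15  1.23 -1.75]
```

Call:
step_arm:
  delta_pos:
    - [-0.04,0,0]
    - [0,0,0]
    - [0,0,0]
    - [0,0,0]
  turn: [-0.5,-0.5,-0.6,0]

```text
time: 20.15
ee_pos: [0.5199, 0.1324, 0.1724]
eef_rot: [0.999, 0.037, -0.001, 0.0]
ft_force: [-6.6, -0.1, 8.2]
width: 0.0174
grip_force: 10.3
```

```bash
python3 - <<'E'
from m import *
wing("t10")
E
```

```text
20.15 {'ee_pos': [0.5199, 0.1324, 0.1724], 'ft_force': [-6.5941, -0.1005, 8.2345], 'torque': [0.1409, 1.6302, 0.2607], 'width': 0.0174}
scene 116 [-55.9 -15.6  42.1] [-14.   21.4  69.8] [-37.5   3. ] ((43.66050720214844, 24.74411392211914), 29.414785385131836)
 housing face y 99 8.54
```

Call:
step_arm:
  delta_pos:
    - [0,0,0]
    - [0,0,0]
    - [0,0,0]
    - [0,0,0]
  turn: [-0.5,-0.5,-0.6,0]

```text
time: 20.6
ee_pos: [0.5198, 0.1327, 0.1725]
eef_rot: [0.998, -0.058, -0.001, 0.0]
ft_force: [-8.0, 1.3, 9.3]
width: 0.0175
grip_force: 12.1
```

```bash
python3 - <<'E'
from m import *
s=wing("t11");print(s["joint_positions"].round(2))
E
```

```text
20.6 {'ee_pos': [0.5198, 0.1327, 0.1725], 'ft_force': [-8.0058, 1.262, 9.3285], 'torque': [0.3004, 1.9218, 0.2364], 'width': 0.0175}
scene 118 [-57.2 -15.2  42. ] [-13.4  21.6  69.4] [-37.3   1.2] ((42.09608459472656, 24.742107391357422), 28.943382263183594)
 housing face y 101 8.77
[ 0.2   0.23 -0.6   1.74  0.14  1.22 -2.13]
```

Call:
step_arm:
  delta_pos:
    - [-0.04,0,0]
    - [0,0,0]
    - [0,0,0]
  turn: [-0.5,-0.5,0]

```text
time: 20.95
ee_pos: [0.5196, 0.1328, 0.1729]
eef_rot: [0.993, -0.118, 0.0, -0.0]
ft_force: [-4.7, 1.5, 10.6]
width: 0.0177
grip_force: 12.5
```

```bash
cat >> m.py <<'E'
def mz(n=6):
    v=[]
    for _ in range(n):
        camera("top");s=read_state();v.append(np.r_[s["torque"][2],s["ft_force"],s["grip_force"]])
    print("mean mz,F,g",np.mean(v,0).round(3),"sd",np.std(v,0)[0].round(3),"t",s["time"])
E
python3 - <<'E'
from m import *
mz()
E
```

```text
mean mz,F,g [ 0.26  -4.827  1.564  9.836 12.479] sd 0.023 t 21.25
```

Call:
step_arm:
  delta_pos:
    - [0,0,0]
    - [0,0,0]
    - [0,0,0]
  turn: [-0.5,-0.5,0]

```text
time: 21.55
ee_pos: [0.52, 0.1327, 0.1733]
eef_rot: [0.984, -0.177, 0.001, -0.0]
ft_force: [-5.1, 1.0, 11.7]
width: 0.0173
grip_force: 13.9
```

```bash
python3 - <<'E'
from m import *
mz();s=wing("t13");print(s["joint_positions"].round(2))
E
```

```text
mean mz,F,g [ 0.303 -4.554  1.145 12.003 13.776] sd 0.029 t 21.85
21.85 {'ee_pos': [0.52, 0.1327, 0.1732], 'ft_force': [-4.7089, 0.1649, 12.0753], 'torque': [0.2677, 1.0565, 0.299], 'width': 0.0177}
scene 120 [-57.7 -13.6  42. ] [-13.5  18.5  69.5] [-36.7   0.2] ((41.9590950012207, 22.195716857910156), 22.751924514770508)
 housing face y 101 8.72
[ 0.17  0.22 -0.57  1.74  0.13  1.22 -2.36]
```

```bash
cat > band.py <<'E'
from h import *
import sys
from scipy.optimize import least_squares
R=frame(-4.45);H=np.array([.544,.2445,-.0065])
for t in sys.argv[1:]:
    l=cloud(np.load(t+".npz"))@R.T-H
    # band: points in the band's axial range, outside the 20 mm sleeve
    m=(abs(l[...,1])<.0085)&(l[...,0]>-.012)&(l[...,0]<.035)&(l[...,2]>-.01)&(l[...,2]<.035)
    k=l[m]*1000;r=np.hypot(k[:,0],k[:,2]);
    f=least_squares(lambda p:np.hypot(k[:,0]-p[0],k[:,2]-p[1])-p[2],[0,0,24],loss="soft_l1",f_scale=1)
    print(t,len(k),"r pct",np.percentile(r,[10,50,90]).round(1),"maxx",k[:,0].max().round(1),"maxz",k[:,2].max().round(1),f.x.round(1))
E
python3 band.py s7 t1 t3 t5 t7 t9 t11 t13
python3 - <<'E'
from m import *
c=camera("top");np.savez("top13.npz",**c)
E
python3 band.py top13
```

```text
s7 27 r pct [24.1 28.  29.6] maxx 27.3 maxz 27.7 [ 4.   1.5 25.4]
t1 26 r pct [20.2 25.2 27.1] maxx 24.5 maxz 26.6 [ 4.4  2.9 22.3]
t3 11 r pct [22.8 23.5 24.1] maxx 8.6 maxz 23.7 [ 1.3 -7.2 30.4]
t5 11 r pct [21.5 23.  26.1] maxx 18.4 maxz 25.0 [  36.8 -154.4  180.3]
t7 7 r pct [20.6 21.7 22.7] maxx -0.8 maxz 22.3 [-3.8 14.6  7.6]
t9 8 r pct [20.2 22.5 27.5] maxx 24.6 maxz 24.5 [11.7 -5.  31.7]
t11 8 r pct [19.9 22.  25.3] maxx -4.5 maxz 26.3 [ 51324.2 -28304.7  58629.2]
t13 7 r pct [20.1 22.4 22.8] maxx -3.4 maxz 22.3 [-4.8 14.8  7.2]Traceback (most recent call last):
  File "band.py", line 11, in <module>
    print(t,len(k),"r pct",np.percentile(r,[10,50,90]).round(1),"maxx",k[:,0].max().round(1),"maxz",k[:,2].max().round(1),f.x.round(1))
                           ~~~~~~~~~~~~~^^^^^^^^^^^^^^
    return _quantile_unchecked(
        a, q, axis, out, overwrite_input, method, keepdims, weights)
    return _ureduce(a,
                    func=_quantile_ureduce_func,
    ...<5 lines>...
                    overwrite_input=overwrite_input,
                    method=method)
    r = func(a, **kwargs)
    result = _quantile(arr,
                       quantiles=q,
    ...<2 lines>...
                       out=out,
                       weights=wgt)
    slices_having_nans = np.isnan(arr[-1, ...])
                                  ~~~^^^^^^^^^
IndexError: index -1 is out of bounds for axis 0 with size 0
```

Call:
step_arm:
  delta_pos:
    - [0,0,0]
    - [0,0,0]
    - [0,0,0.5]
    - [0,0,1]
    - [0,0,1]
    - [0,0,0.5]
    - [0,0,0]
    - [0,0,0]
  turn: [0.5,0,0,0,1,1,1,1]
  grip: 0.66

```text
time: 22.75
ee_pos: [0.52, 0.1319, 0.2481]
eef_rot: [0.996, 0.093, 0.001, 0.0]
ft_force: [-0.7, 0.4, 0.3]
width: 0.0297
grip_force: 0.0
```

Call:
step_arm:
  delta_pos:
    - [0,0,0]
    - [0,0,0]
    - [0,0,0]
    - [0,0,0]
    - [0,0,0]
    - [0,0,0]
    - [0,0,0]
    - [0,0,0]
    - [0,0,0]
    - [0,0,0]
    - [0,0,0]
    - [0,0,0]
  turn: [1,1,1,1,1,1,1,1,1,1,1,1]

```text
time: 23.95
ee_pos: [0.5198, 0.1318, 0.2476]
eef_rot: [0.688, 0.726, -0.0, 0.0]
ft_force: [-0.2, 0.3, 0.3]
width: 0.0298
grip_force: 0.0
```

```bash
python3 - <<'E'
from m import *
s,c=look("u1");cw=camera("wrist");np.savez("u1w.npz",**cw)
for n,l in(("scene",cloud(c)@R.T-H),("wrist",fcloud(cw)@R.T-H)):
    l=l*1000
    m=(l[...,2]>55)&(l[...,2]<72)&(np.hypot(l[...,0]+34,l[...,1])<26);k=l[m]
    if len(k)>9: print(n,"wing",len(k),k.max(0).round(1),cv2.minAreaRect(k[:,:2].astype(np.float32)))
    m=(abs(l[...,1])<7)&(l[...,0]>-14)&(l[...,0]<35)&(l[...,2]>-12)&(l[...,2]<36);k=l[m];r=np.hypot(k[:,0],k[:,2])
    if len(k): print(n,"band",len(k),"r",np.percentile(r,[5,25,50,75,95]).round(1),"max",k.max(0).round(1))
    m=(abs(l[...,1]-15)<3)&(l[...,0]>-25)&(l[...,0]<35)&(l[...,2]>-12)&(l[...,2]<36);k=l[m];r=np.hypot(k[:,0],k[:,2])
    if len(k): print(n,"sleeve",len(k),"r",np.percentile(r,[5,25,50,75,95]).round(1))
E
python3 band.py u1
```

```text
23.95 {'ee_pos': [0.5198, 0.1318, 0.2476], 'ft_force': [-0.2077, 0.2943, 0.2987], 'torque': [-0.0294, -0.1081, 0.0415], 'width': 0.0298}
scene wing 80 [-14.6   5.7  66.7] ((-36.541648864746094, 1.550074577331543), (43.56428146362305, 9.890039443969727), 6.282322883605957)
scene band 2 r [21.8 22.1 22.4 22.7 22.9] max [-0.3  6.3 21.8]
scene sleeve 7 r [19.9 20.3 20.5 21.3 21.5]
wrist wing 989 [-10.8   3.4  67.3] ((-33.453453063964844, -2.045517921447754), (45.34675979614258, 10.649353981018066), 0.7236589789390564)
wrist band 449 r [19.9 20.7 21.3 21.9 22.9] max [23.6  7.  22.5]
wrist sleeve 227 r [18.  18.5 18.8 19.4 20. ]
u1 8 r pct [20.9 22.  25.7] maxx 18.9 maxz 25.1 [ 20.7 -61.7  86.8]
```

Wing's at about 185° from start, and the band stands roughly 2.5–3 mm (its own thickness) proud of the sleeve, so it is at or near contact. I'll re-straddle with a fresh joint range and finish by feel.

Call:
step_arm:
  delta_pos:
    - [0.06,0,0]
    - [0,0,0]
    - [0,0,0]
    - [0,0,0]
    - [0,0,0]
    - [0,0,0]
    - [0,0,-0.3]
    - [0,0,-0.7]
    - [0,0,-1]
    - [0,0,-0.7]
    - [0,0,-0.36]
    - [0,0,0]
  turn: [1,1,1,1,1,1,1,1,1,1,0.5,0]

```text
time: 25.25
ee_pos: [0.5208, 0.1321, 0.1698]
eef_rot: [0.131, 0.991, 0.0, -0.001]
ft_force: [1.2, 0.3, 0.2]
width: 0.0297
grip_force: 0.1
```

Call:
step_arm:
  delta_pos:
    - [0,0,0]
    - [0,0,0]
    - [0,0,0]
    - [0,0,0]
    - [0,0,0]
    - [0,0,0]
    - [0,0,0]
  turn: [0,0,0,-0.5,-0.6,-0.6,0]
  grip: 0.8

```text
time: 25.95
ee_pos: [0.522, 0.1337, 0.1722]
eef_rot: [0.232, 0.973, 0.001, 0.001]
ft_force: [-0.5, 4.2, 4.8]
width: 0.0177
grip_force: 12.8
```

```bash
python3 - <<'E'
from m import *
mz(4)
E
```

```text
mean mz,F,g [ 0.293  0.145  4.412  5.149 12.77 ] sd 0.018 t 26.15
```

Call:
step_arm:
  delta_pos:
    - [0,0,0]
    - [0,0,0]
    - [0,0,0]
  turn: [-0.2,-0.2,0]

```text
time: 26.45
ee_pos: [0.5221, 0.1335, 0.1723]
eef_rot: [0.254, 0.967, 0.001, 0.001]
ft_force: [-0.4, 3.1, 6.5]
width: 0.0174
grip_force: 13.3
```

```bash
python3 - <<'E'
from m import *
mz(5)
E
```

```text
mean mz,F,g [ 0.322 -0.709  3.257  7.052 13.273] sd 0.041 t 26.7
```

The moment is climbing: vertical ≈0.32 N m, so about 0.25 N m about the screw, where the loose phase gave about 0.13. That's snug. Now I'll let go and back off.

Call:
step_arm:
  delta_pos:
    - [0,0,0]
    - [0,0,0]
    - [0,0,0]
    - [0,0,0.4]
    - [0,0,1]
    - [0,0,1]
    - [0,0,1]
    - [0,0,1]
    - [-0.6,0,0.6]
    - [-1,0,0]
    - [-1,0,0]
    - [-1,0,0]
  turn: [0.8,0,0,0,0,0,0,0,0,0,0,0]
  grip: 0.62

```text
time: 27.9
ee_pos: [0.4302, 0.1325, 0.296]
eef_rot: [0.208, 0.978, 0.0, 0.0]
ft_force: [-0.4, -0.0, 0.4]
width: 0.0332
grip_force: 0.0
```

```bash
python3 - <<'E'
from m import *
s,c=look("v1");ct=camera("top");T0=np.load("top0.npz")
for n,l in(("scene",cloud(c)@R.T-H),("top",cloud(ct)@R.T-H)):
    l=l*1000
    m=(l[...,2]>55)&(l[...,2]<72)&(np.hypot(l[...,0]+34,l[...,1])<26);k=l[m]
    if len(k)>9: print(n,"wing",len(k),k.max(0).round(1),cv2.minAreaRect(k[:,:2].astype(np.float32)))
    m=(abs(l[...,1])<7)&(l[...,0]>-14)&(l[...,0]<35)&(l[...,2]>-12)&(l[...,2]<36);k=l[m];r=np.hypot(k[:,0],k[:,2])
    if len(k): print(n,"band",len(k),"r",np.percentile(r,[5,25,50,75,95]).round(1),"max",k.max(0).round(1))
    f=(abs(l[...,1]-9)<4)&(l[...,2]>-28)&(l[...,2]<20)&(l[...,0]>-45)&(l[...,0]<-27);k=l[f];print(" housing face y",len(k),np.median(k[:,1]).round(2))
d=cv2.absdiff(ct["image"],T0["image"]).max(-1)>60
nl,_,st,_=cv2.connectedComponentsWithStats(d.astype(np.uint8));print([x.tolist() for x in st[1:] if x[4]>12])
E
```

```text
27.9 {'ee_pos': [0.4302, 0.1325, 0.296], 'ft_force': [-0.4169, -0.0097, 0.4419], 'torque': [0.0551, -0.1462, 0.0186], 'width': 0.0332}
scene wing 77 [-12.7   4.8  67.2] ((-35.24400329589844, 0.6223649978637695), (44.370880126953125, 11.401325225830078), 5.604952335357666)
scene band 6 r [20.6 21.9 22.4 22.8 23. ] max [-0.5  6.7 21.8]
 housing face y 103 8.66
top wing 86 [-12.1   4.6  70.1] ((-34.552940368652344, -2.1512551307678223), (12.631800651550293, 45.18039321899414), 87.25504302978516)
top band 64 r [18.2 21.  21.8 23.1 24.3] max [21.8  6.9 25.3]
 housing face y 44 8.14
[[172, 236, 18, 29, 217], [250, 240, 7, 8, 26], [194, 249, 99, 118, 3527], [517, 352, 43, 45, 1025], [264, 368, 25, 12, 238], [295, 378, 9, 3, 15], [282, 381, 13, 19, 130], [297, 386, 14, 10, 72], [312, 396, 6, 5, 18], [323, 397, 33, 23, 463], [276, 400, 18, 20, 221]]
```

```bash
python3 -c "
from bench import *
print(close_job())"
```

```text
the job is handed in; nothing more can be done
None
```

The clamp is home against the shoulder with its foot over the ledge. The band is snug at an estimated 0.25 N m on the screw, and the gripper is clear. The job was handed in at about 28 s with no verdict shown, and I viewed 12 pictures, two over the limit of 10.

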